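Close the dry pot: catch the thread, screw home, lock

ROBOT

A 6-joint arm with a two-finger parallel gripper is mounted at the origin on a cart in front of the work surface, level with it; the furniture and walls round the work are solid. World frame = base frame: x ahead of the robot, y to its left, z up, the work surface at z = 0. Lengths are in mm, angles in rad, forces in N, time in s.
With the tool pointing down it reaches from about 275 to 750 mm from the base axis. Payload 10.2 kg.
Tool frame: the origin (TCP) lies at the very end of the fingers, on their centre line; the grasp point (between the pads) lies 19 mm behind it; z points along the fingers, y is the line along which they close (so a half turn about z gives the same grasp; the last joint's range is limited). The gripper opens to 85 mm and grips with 20 to 120 N. Pads are 22 mm wide; open, the fingers measure 114 mm over their backs; the gripper's body (76 mm by 85 mm) begins 54 mm behind the grasp point. The pads swing forward as they close: fully open they stand 13 mm farther back than shut.
Start: joints at [-1.523, 0.313, 1.498, -0, 1.331, -0.223], TCP at [140.425, -505.877, 231.294] pointing down, gripper open.
Joint ranges: [-2.94, 2.94], [-0.97, 2.17], [0.19, 2.56], [-1.23, 4.37], [0.02, 3.11], [-2.88, 2.88]. Speed limits (rad/s): [2.39, 2.39, 3.01, 3.14, 3.14, 3.14].

INTERFACE

Orientations are given as a unit quaternion [w, x, y, z].
In Python, from rig import telemetry, optics, ctrl gives the robot as it stands.
- The arm moves only by the tool servo_tool, never from a script. Its argument "deltas" is a list of rows, each a list of 3 entries, a list of its own where there are three numbers: the shift along the tool's x, y, z in units of 20 cm (1.0 is 20 cm), then the turn, a rotation vector about the tool's x, y, z in units of 90 degrees (1.0 is 90 degrees), then the opening, from 0 (shut) to 1 (fully open). A call has 1 to 8 rows; each row shifts and turns the commanded pose from where the row before left it, along the tool's axes as they then stand; what a row does not reach is not made up. A row lasts 1/10 s, in which the tool goes at most 50 mm and 8.59 degrees, less where a joint would pass 70% of its speed; a pose out of reach is approached as far as the arm can. A call with a number of a shift or a turn outside -1 to 1 is refused whole. A call with a gripper value outside its range is refused whole. The fingers move at their own pace and stop on an object; "squeeze" is the grip in N (left out, the last holds). Time passes only in rows, so rows that do not move let the fingers close. It gives the time, the measured TCP pose, the force, the opening and the grip force at its end, in the units of the state.
- telemetry.sense(): the state, without advancing time (a new reading comes with each control period).
- optics.capture(name): name is "scene" or "side" or "wrist"; returns the picture (480x640x3 uint8, blue, green, red); there is no depth.
- optics.camera_model(name): a dict with "vfov" (degrees; the focal length in pixels is half the picture's height over the tangent of half this angle, whatever the lens; pixels are square), "cx", "cy" (the principal point, pixels), "R" (3x3) and "t" (3): a world point X has camera coordinates R X + t; the wrist camera has in their place "mount" (4x4, takes a point from camera to tool coordinates, whose origin is the TCP and whose axes are the flange's). Camera axes: x right, y down, z forward; pixel columns grow to the right and rows downward; lengths in mm; the calibration is good to about 2 mm. A picture is of the moment at which its call begins: read the wrist's pose just before it. camera_model takes no time and is no camera call.
- ctrl.finish_job(): hands the job in; it is judged then, once.
The state is a dict: "time_s": time; "joints": joint angles; "dq": joint speeds; "tau": joint torques, N m; "eef_pos": TCP position; "ee_rot": TCP orientation; "force": force on the tool from outside, world axes, zero at the start; "wrist_torque": the same for the moment, N m; "grip_width": opening from 0.0 (shut) to 1.0 (fully open); "grip_force": force on a finger pad.
Only numpy, scipy, OpenCV 4.12 (cv2) and the standard library are available. Lean on these libraries where they do the work, as an engineer would, in place of code of your own. Each camera call takes 0.05 s, during which the arm holds its last target. There are 200 camera calls.

TASK

The screw cap of the dry pot has been left sitting loose on top of its thread. Without taking the cap off, turn it backwards (counter-clockwise from above) until it drops into the thread start, then turn it forwards (clockwise) until it is fully home at its stop, and finally swing the keeper with the red peg all the way in over the rim of the cap so that it cannot work loose. Let go of everything, and leave the other things on the bench alone.

Things in the scene. Friction and masses are not known exactly. Their poses are not given: they have to be found in the camera images.
- pot: Grey round metal pot, 92 mm across, bolted on an aluminium plate 100 x 200 x 6 mm; does not move. Origin on its axis at bench level, z up; plate from -76 to +124 mm along its y. A metal neck 37 mm across rises to 86 mm and carries a right-handed thread with three starts (slots, hidden under the cap) at 0, 120 and 240 degrees about z from pot +x. Keeper post at y = +62 mm.
- cap: Orange screw cap, 67 mm across, 46 mm tall, rim 88 mm across and 5 mm thick at the lower edge, about 80 g, loose. Origin on the axis at the lower edge, z up. Lugs at 0, 120, 240 degrees from cap +x. Starts with them on the ridge tops (origin 57.5 mm up), 28 to 66 degrees clockwise of the starts. It has 1 mm of play on the neck, can lean a few degrees, turns easily and stays where left.
- cap_grip (a point): On the cap's axis in the grip bar: bar 44 mm long (cap x, white mark at +x end), 14 mm thick (cap y), 28 mm high on the cap's flat top. Point 62 mm above the cap's origin, 16 mm above the flat top, 12 mm below the bar's top; axes as the cap's.
- keeper (a joint): Angle of the keeper, a steel swing finger on a vertical hinge beside the pot, counter-clockwise from above positive. 0 = locked, at its end stop: nose points at the pot's axis over the cap's rim, which it clears (by 2 mm) only when the cap is fully home. Starts at 1.1 to 1.6 rad, nose clear of the cap. Stays where left (friction 0.03 N m).
- keeper_pivot (a point): On the keeper's hinge axis, 56 mm above the bench (the hinge head, 21 mm across, tops out at 64 mm), 62 mm from the pot's axis along pot +y. Fixed to the pot. The keeper stands on the pot's right as the robot sees it.
- keeper_peg (a point): On the axis of the red upright peg at the keeper's tail: 10 mm across, from 57 to 90 mm above the bench; this point 82 mm up, 30 mm from the hinge axis, opposite the nose. With the keeper at 0 the peg is straight outwards (pot +y) from the hinge; at +q it is turned q counter-clockwise from there.
- flux_jar: Bystander: small round yellow jar with a black lid, 46 mm across, 32 mm high; origin under its centre. Leave alone.
- tape_black: Bystander: roll of black tape, 55 x 53 x 19 mm, lying flat; origin under its centre. Leave alone.
- marker: Bystander: black and white marker pen, 135 mm long, lying on the bench; origin under its centre. Leave alone.
- torch: Bystander: black torch, 115 mm long, lying on the bench; origin under its centre. Leave alone.
- thread_start (a point): Point in the thread start at pot +x, 23 mm from the axis, 48 mm above the bench. A start has +-8 degrees of play. Clockwise of each start runs the ridge: flat top 57.5 mm above the bench, 64 degrees long, ending in a solid stop, so the loose cap cannot be turned clockwise into the thread. Under the ridge the groove falls 4 mm clockwise.
- cap_lug (a point): Underside of the lug at cap +x, 23 mm from the axis. At a start the cap, if free to sink, drops 9.5 mm by its weight (origin 48 mm up). Clockwise from there it turns about 72 degrees to a hard stop, sinking another 4 mm (origin 44 to 44.5 mm up: fully home).
Things that resemble listed ones, but are neither listed nor needed, are in the scene too. There is more than one size of the cap; the one meant has the size given above.

How it is judged:
By the outcome, as a careful person would: the job done as asked, in the order asked, and still so for the second after the job is handed in, with the robot touching nothing.
It also fails if it takes over 48 s, if anything falls off the work surface, if the arm or the gripper's body presses on something with over 40 N, if the wrist force passes 120 N, or if a joint passes its speed limit or range.

## Working session

There is one attempt and no reset: what is moved stays moved. The work goes in short steps, Python scripts to look and compute and a tool call to move; the robot and the scene stay as the last step left them, time stands still between calls to the robot, and variables do not carry over. Pictures are saved under pics/ and viewed, at most 10 in all, crops included, and the job is handed in when it is done.

Besides the shell and the picture viewer there is one more tool, called as name(argument=value, ...) on one line, values as JSON. servo_tool: Moves the arm, as the interface text tells. Its arguments: {"type":"object","properties":{"deltas":{"type":"array"},"squeeze":{"type":"number"}},"required":["deltas"]}

```bash
mkdir -p pics; ls
python3 - <<'E'
from rig import telemetry, optics, ctrl
import cv2,numpy as np
print(telemetry.sense())
for n in ("scene","side","wrist"):
    print(n,optics.camera_model(n))
for n in ("scene","side"):
    cv2.imwrite(f"pics/{n}0.png",optics.capture(n))
E
```

```text
pics
{'time_s': 0.0, 'joints': array([-1.52339748e+00,  3.13484732e-01,  1.49844170e+00, -1.88234696e-05,
        1.33102023e+00, -2.23387458e-01]), 'dq': array([-0.00065472, -0.00018141, -0.0001775 ,  0.000508  , -0.00028255,
        0.00270345]), 'tau': array([ 2.04844197e-03, -4.12269187e+01, -2.59737056e+01, -2.23324497e-05,
        4.23566074e-03,  1.48721261e-05]), 'eef_pos': array([ 140.40900693, -505.60201228,  230.71557235]), 'ee_rot': array([-6.75190466e-04,  9.90847810e-01,  1.34982066e-01,  5.03902731e-05]), 'force': array([-0.14352598,  0.57096602, -0.2990483 ]), 'wrist_torque': array([-0.00773604,  0.01671648, -0.00195028]), 'grip_force': 0.0, 'grip_width': 0.9989479435768991}
scene {'vfov': 43.11916625285758, 'cx': 325.66968102157153, 'cy': 247.79934326003684, 'R': array([[-0.54732834, -0.83662192,  0.02225845],
       [-0.34495392,  0.20128192, -0.91678372],
       [ 0.76252113, -0.50945986, -0.39876331]]), 't': array([277.51560134, 230.52128287, 918.03068388])}
side {'vfov': 54.57564866264661, 'cx': 320.1548048595789, 'cy': 240.1262493934682, 'R': array([[ 0.85926924, -0.51097508,  0.02368201],
       [-0.17935099, -0.34431288, -0.9215649 ],
       [ 0.47905072,  0.78762498, -0.38750135]]), 't': array([-389.23278431,  193.1537265 ,  868.64151759])}
wrist {'vfov': 65.2405028335352, 'cx': 320.35079431810186, 'cy': 238.48782772112534, 'mount': array([[ 1.76039613e-04, -9.55780976e-01, -2.94079403e-01,
         7.51175576e+01],
       [ 9.99999682e-01, -6.04236741e-05,  7.94993983e-04,
        -7.51781068e-01],
       [-7.77609482e-04, -2.94079449e-01,  9.55780662e-01,
        -1.42868537e+02],
       [ 0.00000000e+00,  0.00000000e+00,  0.00000000e+00,
         1.00000000e+00]])}
```

View pics/scene0.png

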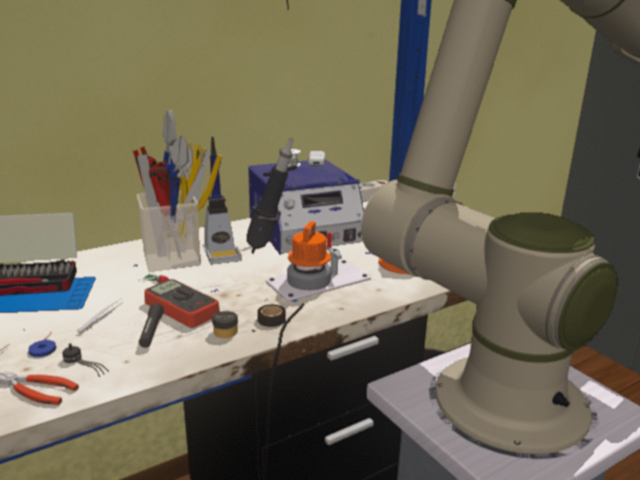

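View pics/side0.png

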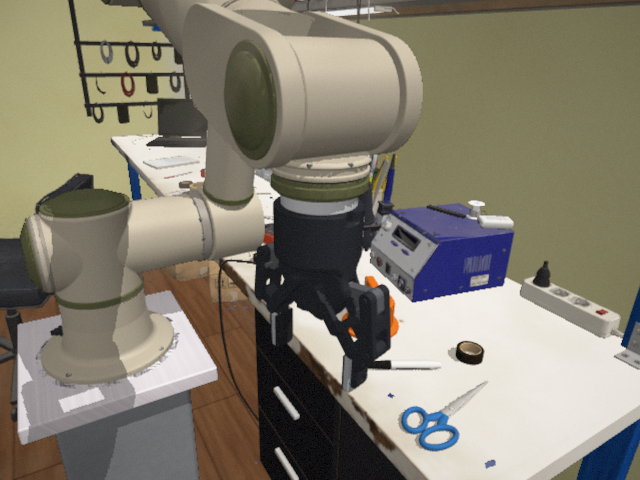

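The scene view shows the pot with the cap at about (309,250), the red peg at about (331,240), and a decoy orange cap at (395,266). In the side view the arm hides the pot.

```bash
cat > h.py <<'E'
from rig import telemetry, optics, ctrl
import cv2,numpy as np
from scipy.spatial.transform import Rotation as Ro
def pose():
    s=telemetry.sense(); q=s['ee_rot']; return Ro.from_quat([q[1],q[2],q[3],q[0]]).as_matrix(), s['eef_pos'], s
def cam(n,P=None):
    m=optics.camera_model(n); f=240/np.tan(np.radians(m['vfov'])/2)
    if n=='wrist':
        R,p,_=P; M=np.array(m['mount']); return f,m['cx'],m['cy'],R@M[:3,:3],R@M[:3,3]+p
    R=np.array(m['R']); return f,m['cx'],m['cy'],R.T,-R.T@m['t']
def ray(c,u,v):
    f,cx,cy,R,o=c; d=R@np.array([(u-cx)/f,(v-cy)/f,1]); return o,d
def onz(c,u,v,z):
    o,d=ray(c,u,v); return o+d*(z-o[2])/d[2]
def proj(c,X):
    f,cx,cy,R,o=c; x=R.T@(np.array(X)-o); return x[:2]/x[2]*f+[cx,cy]
def snap(name):
    P=pose(); im=optics.capture('wrist'); cv2.imwrite(f'pics/{name}.png',im); return P,im
E
python3 - <<'E'
from h import *
c=cam('scene')
print(c[4])
for n,u,v,z in [('cap',309,245,95),('captop',309,238,103),('potplate',310,285,6),('peg',331,236,88),('decoy',395,266,20),('iron',255,245,20),('irontop',290,145,200),('stnL',275,245,0),('stnR',365,240,0),('stntop',285,190,100)]:
    print(n,onz(c,u,v,z).round())
R,p,_=pose();print(R.round(3))
E
```

```text
[-468.60642244  653.47564939  571.23804486]
cap [470.  66.  95.]
captop [485.  57. 103.]
potplate [469.  63.   6.]
peg [502.  -7.  88.]
decoy [ 429. -126.   20.]
iron [680.  80.  20.]
irontop [824. -96. 200.]
stnL [698.  19.   0.]
stnR [ 615. -185.    0.]
stntop [784. -58. 100.]
[[ 0.964  0.267 -0.   ]
 [ 0.267 -0.964  0.001]
 [ 0.    -0.001 -1.   ]]
```

servo_tool(deltas=[[[0.148,-0.143,0.005],[0,0,0],1],[[0.148,-0.143,0.005],[0,0,0],1],[[0.148,-0.143,0.005],[0,0,0],1],[[0.148,-0.143,0.005],[0,0,0],1],[[0.148,-0.143,0.005],[0,0,0],1],[[0.148,-0.143,0.005],[0,0,0],1],[[0.148,-0.143,0.005],[0,0,0],1],[[0.148,-0.143,0.005],[0,0,0],1]])

```text
time_s: 0.9
eef_pos: [307.8, -220.4, 223.2]
ee_rot: [-0.0, 0.991, 0.135, -0.0]
force: [-0.2, -0.6, -0.1]
grip_width: 1.002
grip_force: 0.0
```

servo_tool(deltas=[[[0.148,-0.143,0.005],[0,0,0],1],[[0.148,-0.143,0.005],[0,0,0],1],[[0.148,-0.143,0.005],[0,0,0],1],[[0.148,-0.143,0.005],[0,0,0],1],[[0.148,-0.143,0.005],[0,0,0],1],[[0.148,-0.143,0.005],[0,0,0],1],[[0.148,-0.143,0.005],[0,0,0],1],[[0.148,-0.143,0.005],[0,0,0],1]])

```text
time_s: 1.7
eef_pos: [474.8, 63.5, 215.0]
ee_rot: [-0.0, 0.991, 0.135, -0.0]
force: [1.6, 0.1, 0.6]
grip_width: 1.005
grip_force: 0.0
```

servo_tool(deltas=[[[0,0,0],[0,0,0],1],[[0,0,0],[0,0,0],1]])

```text
time_s: 1.9
eef_pos: [474.1, 62.1, 214.8]
ee_rot: [-0.0, 0.991, 0.136, -0.001]
force: [-0.1, -0.7, 0.1]
grip_width: 1.0
grip_force: 0.0
```

Run:
```python
from h import *
P,im=snap('w1'); print(P[1],P[0].round(3),P[2]['joints'],P[2]['time_s'])
```

```text
[474.09771936  62.1262196  214.80219427] [[ 0.963  0.269 -0.001]
 [ 0.269 -0.963 -0.   ]
 [-0.001 -0.    -1.   ]] [-1.15272629e-01  2.24613397e-01  1.65801411e+00 -2.32607111e-04
  1.26019841e+00  1.18314792e+00] 1.9
```

View pics/w1.png

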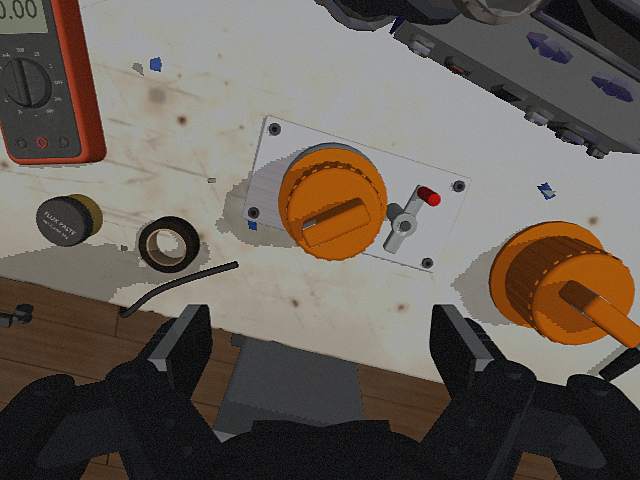

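Picture w1 shows the cap at (333,205), the bar running from (305,238) to (368,207) with its white mark at the left end, and the hinge at (404,226). The red peg is near (430,197), and the plate screws are at (275,129), (459,186), (427,263) and (253,213). I'll crop and enlarge to get the exact bar and peg points.

Run:
```python
from h import *
im=cv2.imread('pics/w1.png'); cv2.imwrite('pics/w1c.png',cv2.resize(im[110:290,240:480],None,fx=3.3,fy=3.3,interpolation=cv2.INTER_CUBIC))
P=pose(); c=cam('wrist',P)
s={n:onz(c,*q,6)[:2] for n,q in dict(a=(275,129),b=(459,186),c=(427,263),d=(253,213)).items()}
print({k:v.round(1) for k,v in s.items()})
ctr=sum(s.values())/4; ey=(s['b']-s['a']+s['c']-s['d']); ey/=np.hypot(*ey)
print('ctr',ctr,'ey',ey,'pot',ctr-24*ey,'ex ang',np.degrees(np.arctan2(-ey[0],ey[1])), 'pivot pred',ctr+38*ey)
print('pivot',onz(c,404,226,64))
hsv=cv2.cvtColor(im,cv2.COLOR_BGR2HSV)
m=((hsv[...,0]<4)|(hsv[...,0]>174))&(hsv[...,1]>180)&(hsv[...,2]>90); m[:,:390]=0;m[:,470:]=0;m[:150]=0;m[240:]=0
ys,xs=np.nonzero(m);print('peg',xs.min(),xs.max(),ys.min(),ys.max(),xs.mean(),ys.mean())
```

```text
{'a': array([530.2, 119.9]), 'b': array([526.5, -59. ]), 'c': array([445.6, -56.9]), 'd': array([449.1, 122.2])}
ctr [487.83057579  31.5448571 ] ey [-0.02034094 -0.9997931 ] pot [488.31875825  55.53989154] ex ang 178.83446985870307 pivot pred [487.05762024  -6.44728077]
pivot [487.34950845  -4.81968265  64.        ]
peg 428 439 194 205 433.75221238938053 199.4867256637168
```

View pics/w1c.png

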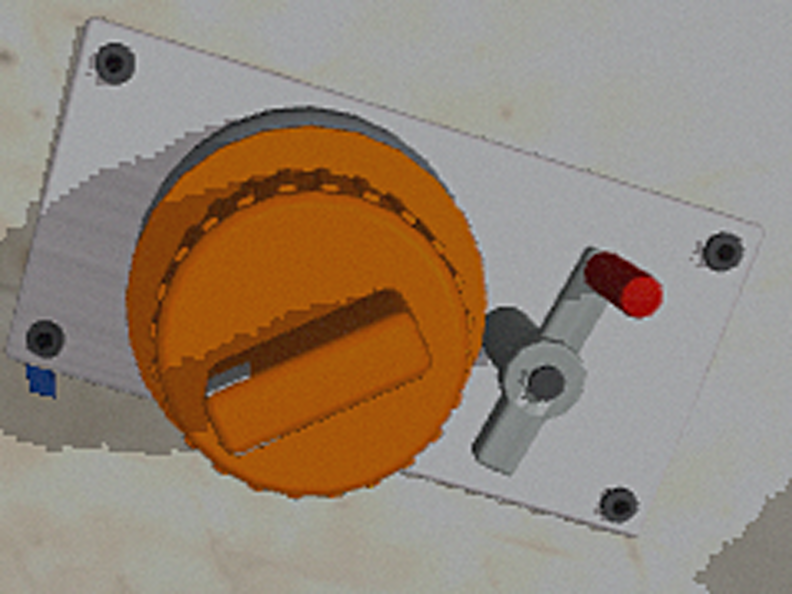

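The crop shows the bar's top-face corners at about (208,398), (232,454), (432,360) and (410,310) in crop pixels, the hinge at (545,382) and the peg tip at (641,296).

Run:
```python
from h import *
c=cam('wrist',pose())
f=lambda u,v,z:onz(c,240+(u+.5)/3.3-.5,110+(v+.5)/3.3-.5,z)[:2]
k=[f(*q,131.5) for q in [(208,398),(232,454),(432,360),(410,310)]]
print(np.round(k,1),'ctr',np.mean(k,0))
d=k[0]+k[1]-k[2]-k[3]; a=np.degrees(np.arctan2(d[1],d[0])); d2=k[1]-k[2]; print('cap x ang',a,np.degrees(np.arctan2(d2[1],d2[0])),np.linalg.norm(d2))
pk=f(641,296,90); pv=f(545,382,64); print('peg',pk,'piv',pv,'ang',np.degrees(np.arctan2(*(pk-pv)[::-1])),np.hypot(*(pk-pv)))
print([((178.8-a+i*120+180)%360)-180 for i in range(3)])
R=pose()[0];print('tool yaw',np.degrees(np.arctan2(R[1,0],R[0,0])))
t=np.array([*np.mean(k,0),0])-pose()[1]; print('tool delta',R.T@t)
```

```text
[[481.3  75.5]
 [471.6  68.2]
 [499.7  36.8]
 [507.8  43.6]] ctr [490.10890521  56.02676311]
cap x ang 130.78092103228911 131.7891331780564 42.16818953074478
peg [517.27184424 -11.35371987] piv [487.99365886  -5.28302227] ang -11.714029426094562 29.900928223055946
[np.float64(48.0190789677109), np.float64(168.01907896771093), np.float64(-71.98092103228907)]
tool yaw 15.524946632125047
tool delta [ 14.31095622   9.50840488 214.96666742]
```

servo_tool(deltas=[[[0.067,0.047,0],[0,0,0],1],[[0,0,0],[0,0,-0.0858],1],[[0,0,0],[0,0,-0.0858],1],[[0,0,0],[0,0,-0.0858],1],[[0,0,0],[0,0,-0.0858],1],[[0,0,0],[0,0,-0.0858],1],[[0,0,0],[0,0,-0.0858],1],[[0,0,0],[0,0,-0.0858],1]])

```text
time_s: 2.75
eef_pos: [489.4, 54.9, 215.5]
ee_rot: [0.0, 0.82, 0.572, -0.0]
force: [0.2, -0.4, -0.0]
grip_width: 0.998
grip_force: 0.0
```

servo_tool(deltas=[[[0,0,0],[0,0,-0.0858],1],[[0,0,0],[0,0,-0.0858],1],[[0,0,0],[0,0,-0.0858],1],[[0,0,0],[0,0,-0.0858],1],[[0,0,0],[0,0,-0.0858],1],[[0,0,0],[0,0,-0.0858],1],[[0,0,0],[0,0,-0.0858],1],[[0,0,0],[0,0,-0.0858],1]])

```text
time_s: 3.55
eef_pos: [489.4, 54.9, 215.4]
ee_rot: [0.0, 0.41, 0.912, -0.0]
force: [0.1, -1.1, 0.4]
grip_width: 1.002
grip_force: 0.0
```

servo_tool(deltas=[[[0,0,0],[0,0,0],0.6],[[0,0,0],[0,0,0],0.6]])

```text
time_s: 3.75
eef_pos: [489.6, 55.4, 215.4]
ee_rot: [0.0, 0.414, 0.91, -0.0]
force: [-1.0, -0.7, 0.1]
grip_width: 0.688
grip_force: 0.0
```

Run:
```python
from h import *
P,im=snap('w2'); R=P[0]; print(P[1],'yaw',np.degrees(np.arctan2(R[1,0],R[0,0])),P[2]['joints'],P[2]['time_s'])
c=cam('wrist',P); u,v=proj(c,[489,56,131.5]).astype(int); print(u,v)
x0,y0=max(u-100,0),max(v-75,0); print(x0,y0)
cv2.imwrite('pics/w2c.png',cv2.resize(im[y0:y0+150,x0:x0+200],None,fx=4,fy=4,interpolation=cv2.INTER_CUBIC))
```

```text
[489.55536328  55.44370631 215.40827137] yaw 131.06329021850522 [-1.25489713e-01  2.55130453e-01  1.61717985e+00 -7.88731541e-05
  1.26922686e+00 -8.42155903e-01] 3.75
319 245
219 170
```

View pics/w2c.png

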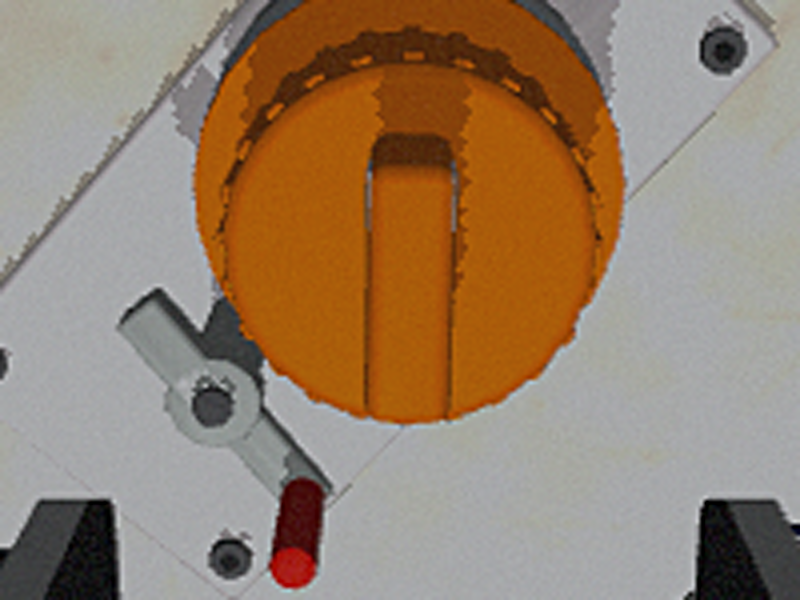

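The bar's top is centred at about (410,292) in the crop. That puts it under the TCP to within 1 mm, and the bar is parallel to the tool. I'll go down now.

servo_tool(deltas=[[[0,0,0.067],[0,0,0],0.5],[[0,0,0.067],[0,0,0],0.5],[[0,0,0.067],[0,0,0],0.5],[[0,0,0.067],[0,0,0],0.5],[[0,0,0.067],[0,0,0],0.5],[[0,0,0.067],[0,0,0],0.5],[[0,0,0.067],[0,0,0],0.4],[[0,0,0.067],[0,0,0],0.3]], squeeze=20)

```text
time_s: 4.6
eef_pos: [489.7, 56.0, 107.6]
ee_rot: [0.0, 0.413, 0.911, 0.0]
force: [0.4, -0.1, 0.6]
grip_width: 0.303
grip_force: 0.0
```

servo_tool(deltas=[[[0,0,0],[0,0,0],0.25],[[0,0,0],[0,0,0],0.21],[[0,0,0],[0,0,0],0.21],[[0,0,0],[0,0,0],0.21]])

```text
time_s: 5.0
eef_pos: [490.1, 56.2, 108.8]
ee_rot: [0.001, 0.412, 0.911, 0.0]
force: [-0.1, 0.6, -0.0]
grip_width: 0.21
grip_force: 0.0
```

servo_tool(deltas=[[[0,0,0],[0,0,-0.05],0.19],[[0,0,0],[0,0,-0.05],0.19],[[0,0,0],[0,0,-0.05],0.19],[[0,0,0],[0,0,-0.05],0.19],[[0,0,0],[0,0,-0.05],0.19],[[0,0,0],[0,0,-0.05],0.19],[[0,0,0],[0,0,-0.05],0.19],[[0,0,0],[0,0,-0.05],0.19]])

```text
time_s: 5.8
eef_pos: [490.0, 56.3, 108.5]
ee_rot: [0.0, 0.109, 0.994, 0.0]
force: [-0.2, 0.4, -0.2]
grip_width: 0.19
grip_force: 0.5
```

servo_tool(deltas=[[[0,0,0],[0,0,-0.035],0.19],[[0,0,0],[0,0,-0.035],0.19],[[0,0,0],[0,0,-0.035],0.19],[[0,0,0],[0,0,-0.035],0.19],[[0,0,0],[0,0,0],0.19]])

```text
time_s: 6.3
eef_pos: [490.0, 56.2, 108.5]
ee_rot: [0.0, 0.0, 1.0, -0.0]
force: [0.6, 0.1, 1.2]
grip_width: 0.188
grip_force: 0.2
```

Run:
```python
from h import *
P,im=snap('w3'); R=P[0]; print(P[1],'yaw',np.degrees(np.arctan2(R[1,0],R[0,0])),P[2]['wrist_torque'],P[2]['force'],P[2]['time_s'])
cv2.imwrite('pics/w3s.png',np.vstack([im[100:400],optics.capture('scene')[200:320,220:420].repeat(2,0).repeat(2,1)[:, :640] if 0 else cv2.resize(optics.capture('scene')[205:300,250:420],(640,295),interpolation=cv2.INTER_CUBIC)]))
```

```text
[489.97105238  56.20996109 108.51297925] yaw 179.95904746606945 [-0.06797248 -0.00823412  0.02720823] [0.61312729 0.12072503 1.24058785] 6.3
```

View pics/w3s.png

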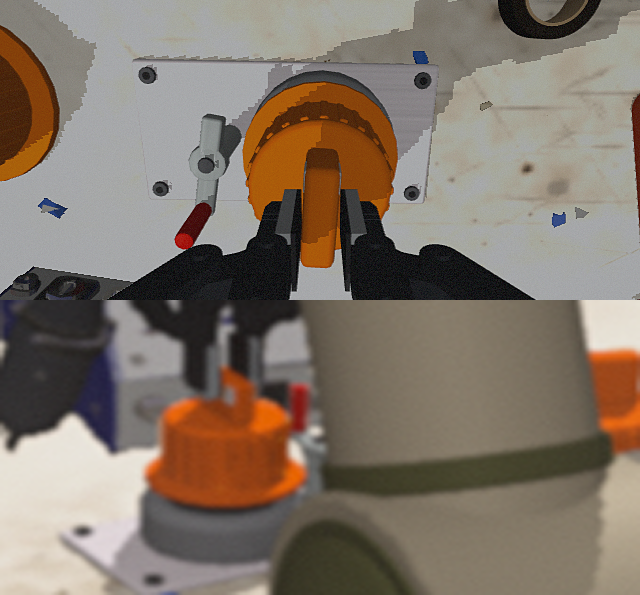

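Picture w3s shows the bar between the pads, about 2–3° off the tool and nearly at the start. Whether it has dropped isn't clear. I'll measure the rim's lower edge in the scene camera against the first picture.

```bash
cat >> h.py <<'E'
def rim(im=None):
    im=optics.capture('scene') if im is None else im
    h=cv2.cvtColor(im,cv2.COLOR_BGR2HSV); m=(h[...,0]<16)&(h[...,1]>150)&(h[...,2]>110); m[:,:285]=0; m[:,326:]=0
    m=m[200:300]; rows=[200+np.nonzero(m[:,u])[0].max() for u in range(298,322,2)]
    return np.mean(rows), rows
E
python3 - <<'E'
from h import *
print(rim(cv2.imread('pics/scene0.png'))); print(rim())
c=cam('scene'); print([proj(c,[488.5-44*.83,56+44*.55,z]).round(1) for z in (57.5,48,44)])
E
```

```text
(np.float64(264.8333333333333), [np.int64(264), np.int64(265), np.int64(265), np.int64(265), np.int64(265), np.int64(265), np.int64(265), np.int64(265), np.int64(265), np.int64(265), np.int64(265), np.int64(264)])
(np.float64(269.75), [np.int64(269), np.int64(269), np.int64(270), np.int64(270), np.int64(270), np.int64(270), np.int64(270), np.int64(270), np.int64(270), np.int64(270), np.int64(270), np.int64(269)])
[array([307.6, 267.1]), array([307.5, 271.4]), array([307.5, 273.2])]
```

servo_tool(deltas=[[[0,0,0],[0,0,-0.025],0.19],[[0,0,0],[0,0,-0.025],0.19],[[0,0,0],[0,0,0],0.19]])

```text
time_s: 6.75
eef_pos: [489.8, 56.3, 108.2]
ee_rot: [0.0, -0.038, 0.999, 0.0]
force: [0.1, 0.4, -0.6]
grip_width: 0.188
grip_force: 0.1
```

Run:
```python
from h import *
print(rim()); P=pose();R=P[0]; print('yaw',np.degrees(np.arctan2(R[1,0],R[0,0])),P[2]['wrist_torque'],P[2]['force'])
```

```text
(np.float64(269.75), [np.int64(269), np.int64(269), np.int64(270), np.int64(270), np.int64(270), np.int64(270), np.int64(270), np.int64(270), np.int64(270), np.int64(270), np.int64(270), np.int64(269)])
yaw -175.64279046468604 [-1.27394170e-02  9.86483835e-06 -6.98906874e-03] [-0.04536947 -0.18351792 -0.09322028]
```

The rim edge fell 4.9 px, where 4.3 was expected for the 9.5 mm drop, so the cap is in the thread start. Next I'll lower the tool 9 mm and turn clockwise.

servo_tool(deltas=[[[0,0,0.045],[0,0,0],0.19],[[0,0,0],[0,0,0.08],0.19],[[0,0,0],[0,0,0.08],0.19],[[0,0,0],[0,0,0.08],0.19],[[0,0,0],[0,0,0.08],0.19],[[0,0,0],[0,0,0.08],0.19],[[0,0,0],[0,0,0.08],0.19],[[0,0,0],[0,0,0.08],0.19]])

```text
time_s: 7.6
eef_pos: [489.5, 56.3, 98.3]
ee_rot: [-0.0, 0.393, 0.919, -0.0]
force: [-0.2, -0.1, -0.4]
grip_width: 0.19
grip_force: 0.2
```

servo_tool(deltas=[[[0,0,0],[0,0,0.06],0.19],[[0,0,0],[0,0,0.05],0.19],[[0,0,0],[0,0,0.05],0.19],[[0,0,0],[0,0,0],0.19]])

```text
time_s: 8.0
eef_pos: [489.5, 56.3, 98.5]
ee_rot: [-0.0, 0.503, 0.864, -0.0]
force: [-0.6, -0.5, -0.4]
grip_width: 0.186
grip_force: 0.0
```

Run:
```python
from h import *
print(rim()); P,im=snap('w4');R=P[0]; print('yaw',np.degrees(np.arctan2(R[1,0],R[0,0])),P[2]['wrist_torque'],P[2]['force'])
```

```text
(np.float64(271.5833333333333), [np.int64(271), np.int64(271), np.int64(272), np.int64(272), np.int64(272), np.int64(272), np.int64(272), np.int64(272), np.int64(272), np.int64(271), np.int64(271), np.int64(271)])
yaw 119.69869883754819 [-0.07964185 -0.00486798 -0.00787432] [ 0.1619085  -0.87288089  0.00481173]
```

servo_tool(deltas=[[[0,0,0],[0,0,0.04],0.19],[[0,0,0],[0,0,0.04],0.19],[[0,0,0],[0,0,0.04],0.19],[[0,0,0],[0,0,0.04],0.19]])

```text
time_s: 8.5
eef_pos: [489.7, 56.2, 98.9]
ee_rot: [-0.0, 0.607, 0.794, -0.0]
force: [-1.1, -0.3, -0.6]
grip_width: 0.186
grip_force: 0.3
```

Run:
```python
from h import *
print(rim()[0]); P=pose();R=P[0]; print('yaw',np.degrees(np.arctan2(R[1,0],R[0,0])),P[2]['wrist_torque'],P[2]['force'])
```

```text
271.6666666666667
yaw 105.00899516695996 [-0.00456657 -0.03740245 -0.0069682 ] [-0.59881821  0.05662766 -0.85702601]
```

servo_tool(deltas=[[[0,0,0],[0,0,0.03],0.19],[[0,0,0],[0,0,0.03],0.19]])

```text
time_s: 8.75
eef_pos: [489.8, 56.2, 99.0]
ee_rot: [0.0, 0.644, 0.765, -0.0]
force: [0.2, 0.0, 0.1]
grip_width: 0.188
grip_force: 3.4
```

Run:
```python
from h import *
P,im=snap('w5');R=P[0]; print(rim()[0]); print('yaw',np.degrees(np.arctan2(R[1,0],R[0,0])),P[2]['wrist_torque'],P[2]['force'])
```

```text
271.5833333333333
yaw 99.8898790714955 [-0.20245977  0.01782572  0.04717481] [0.21219053 0.00303091 0.08454366]
```

servo_tool(deltas=[[[0,0,0],[0,0,0.03],0.19],[[0,0,0],[0,0,0.03],0.19]])

```text
time_s: 9.05
eef_pos: [489.7, 56.1, 99.1]
ee_rot: [0.0, 0.678, 0.735, -0.0]
force: [-2.2, -1.3, 1.6]
grip_width: 0.191
grip_force: 24.8
```

Run:
```python
from h import *
P,im=snap('w6');R=P[0]; print(rim()[0]); print('yaw',np.degrees(np.arctan2(R[1,0],R[0,0])),P[2]['wrist_torque'],P[2]['force'],P[2]['grip_force'])
```

```text
271.5833333333333
yaw 94.5869476167821 [-0.19321166  0.22333762  0.6884518 ] [-2.22903746 -1.27660446  1.63780751] 24.81342971374719
```

View pics/w6.png

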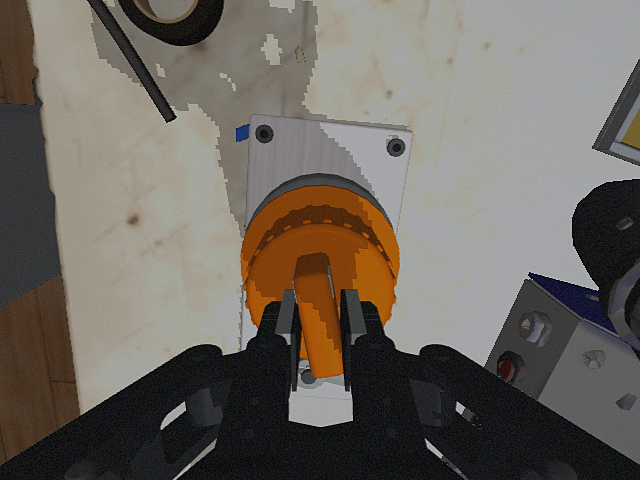

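The bar leans about 10° in the pads (cap at about 105°), torque has risen to 0.69 N m and the rim edge has fallen 6.75 px in all, so the cap is home at its stop. I'll back off, open and rise, then work out the peg position from the second view.

servo_tool(deltas=[[[0,0,0],[0,0,-0.06],0.25],[[0,0,0],[0,0,-0.06],0.4],[[0,0,0],[0,0,0],0.5],[[0,0,0],[0,0,0],0.5],[[0,0,-0.1],[0,0,0],0.5],[[0,0,-0.1],[0,0,0],0.5],[[0,0,-0.1],[0,0,0],0.5],[[0,0,0],[0,0,0],0.4]])

```text
time_s: 9.95
eef_pos: [490.9, 56.2, 161.2]
ee_rot: [0.002, 0.607, 0.794, 0.001]
force: [1.1, 0.5, -1.0]
grip_width: 0.401
grip_force: 0.0
```

Run:
```python
from h import *
a=np.radians(131.06); R2=np.array([[np.cos(a),np.sin(a),0],[np.sin(a),-np.cos(a),0],[0,0,-1]])
c=cam('wrist',(R2,np.array([489.555,55.44,215.41]),0))
pk=onz(c,292.3,311.8,90); pv=onz(c,272.3,270.5,64); print('peg',pk,'piv',pv,np.degrees(np.arctan2(*(pk-pv)[1::-1])))
P=pose();R=P[0];print(P[1],'yaw',np.degrees(np.arctan2(R[1,0],R[0,0])),rim()[0])
```

```text
peg [517.51730008 -10.53854672  90.        ] piv [487.48509281  -3.74647767  64.        ] -12.743601164337628
[490.93413446  56.21219418 161.24517232] yaw 105.18947997780937 271.5833333333333
```

servo_tool(deltas=[[[-0.12,0.0133,0],[0,0,0],0.4],[[-0.12,0.0133,0],[0,0,0],0.4],[[-0.119,0.0133,0],[0,0,0],0.4],[[0,0,0],[0,0,-0.095],0.4],[[0,0,0],[0,0,-0.095],0.4],[[0,0,0],[0,0,-0.095],0.4],[[0,0,0],[0,0,-0.095],0.4],[[0,0,0],[0,0,0],0.4]])

```text
time_s: 10.8
eef_pos: [515.9, -10.8, 157.9]
ee_rot: [-0.001, 0.346, 0.938, -0.0]
force: [-0.5, -0.2, -0.4]
grip_width: 0.402
grip_force: 0.0
```

Run:
```python
from h import *
P,im=snap('w7');R=P[0];print(P[1],'yaw',np.degrees(np.arctan2(R[1,0],R[0,0])))
c=cam('wrist',P); print('expected',proj(c,[517.4,-11,90]))
h=cv2.cvtColor(im,cv2.COLOR_BGR2HSV); m=(((h[...,0]<4)|(h[...,0]>174))&(h[...,1]>180)&(h[...,2]>150)).astype(np.uint8)
n,l,s,ce=cv2.connectedComponentsWithStats(m)
for i in range(1,n):
    if s[i,4]>60: p=onz(c,*ce[i],90); print(s[i],ce[i],p,R.T@(p-P[1]))
```

```text
[515.89481191 -10.80588809 157.86980985] yaw 139.48509565353544
expected [321.16441269 257.73222656]
[315 251  14  14 153] [321.48366013 257.09150327] [517.21442098 -10.59104621  90.        ] [-0.98549649  1.07464393 67.86731578]
```

View pics/w7.png

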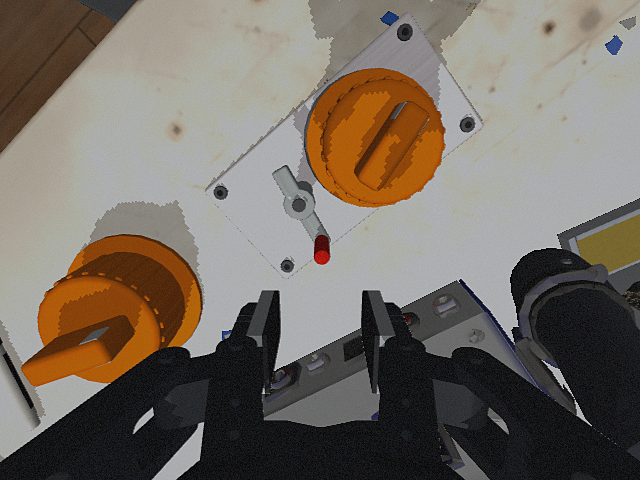

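Picture w7 shows the peg at (321,257), within about 1 mm of the tool axis and between the open fingers. I'll descend over it.

servo_tool(deltas=[[[-0.005,0.005,0.07],[0,0,0],0.4],[[0,0,0.07],[0,0,0],0.4],[[0,0,0.07],[0,0,0],0.4],[[0,0,0.07],[0,0,0],0.4],[[0,0,0.07],[0,0,0],0.4],[[0,0,0.07],[0,0,0],0.3],[[0,0,0],[0,0,0],0.18],[[0,0,0],[0,0,0],0.18]])

```text
time_s: 11.65
eef_pos: [517.7, -10.8, 75.1]
ee_rot: [-0.0, 0.348, 0.938, -0.0]
force: [-0.2, 0.4, 0.4]
grip_width: 0.179
grip_force: 0.0
```

Run:
```python
from h import *
P=pose();R=P[0]; yaw=np.degrees(np.arctan2(R[1,0],R[0,0])); print(P[1],yaw)
pv=np.array([487.8,-4.6]); th=np.linspace(-12,-93,11); ya=np.linspace(yaw,88.8,11)
x=P[1][:2]
for i in range(1,11):
    t=pv+30*np.array([np.cos(np.radians(th[i])),np.sin(np.radians(th[i]))]); a=np.radians(ya[i-1])
    d=t-x; print(round((d@[np.cos(a),np.sin(a)])/200,3),round((d@[np.sin(a),-np.cos(a)])/200,3),'rot',round(-(ya[i]-ya[i-1])/90,3)); x=t
```

```text
[517.71386051 -10.76804957  75.08384626] 139.3108383122017
-0.007 -0.021 rot 0.056
-0.008 -0.02 rot 0.056
-0.007 -0.02 rot 0.056
-0.006 -0.02 rot 0.056
-0.005 -0.021 rot 0.056
-0.003 -0.021 rot 0.056
-0.002 -0.021 rot 0.056
-0.001 -0.021 rot 0.056
-0.0 -0.021 rot 0.056
0.001 -0.021 rot 0.056
```

servo_tool(deltas=[[[-0.007,-0.021,0],[0,0,0.056],0.18],[[-0.008,-0.02,0],[0,0,0.056],0.18],[[-0.007,-0.02,0],[0,0,0.056],0.18],[[-0.006,-0.02,0],[0,0,0.056],0.18],[[-0.005,-0.021,0],[0,0,0.056],0.18],[[-0.003,-0.021,0],[0,0,0.056],0.18],[[-0.002,-0.021,0],[0,0,0.056],0.18],[[-0.001,-0.021,0],[0,0,0.056],0.18]])

```text
time_s: 12.45
eef_pos: [496.0, -34.5, 76.3]
ee_rot: [0.002, 0.651, 0.759, 0.001]
force: [3.0, -1.5, 0.3]
grip_width: 0.18
grip_force: 1.1
```

servo_tool(deltas=[[[0,-0.021,0],[0,0,0.056],0.18],[[0.001,-0.021,0],[0,0,0.056],0.18],[[0,0,0],[0,0,0],0.18]])

```text
time_s: 12.75
eef_pos: [486.9, -34.9, 76.0]
ee_rot: [0.001, 0.714, 0.7, 0.0]
force: [-0.4, -0.2, 0.7]
grip_width: 0.178
grip_force: 0.0
```

Run:
```python
from h import *
P,im=snap('w8');R=P[0]; print(P[1],np.degrees(np.arctan2(R[1,0],R[0,0])),P[2]['force'],P[2]['wrist_torque'])
```

```text
[486.89373835 -34.85359291  75.99187026] 88.91129604223369 [-0.38139329 -0.19490156  0.72023814] [-0.03873404  0.00396301  0.04987672]
```

servo_tool(deltas=[[[0,-0.01,0],[0,0,0],0.18],[[0,-0.01,0],[0,0,0],0.18],[[0,0,0],[0,0,0],0.18]])

```text
time_s: 13.1
eef_pos: [484.0, -34.8, 75.7]
ee_rot: [0.002, 0.713, 0.701, 0.001]
force: [7.7, -0.3, -1.5]
grip_width: 0.181
grip_force: 3.9
```

servo_tool(deltas=[[[0,-0.01,0],[0,0,0],0.18],[[0,0,0],[0,0,0],0.18]])

```text
time_s: 13.3
eef_pos: [483.5, -34.8, 75.8]
ee_rot: [0.003, 0.713, 0.701, 0.003]
force: [15.8, 1.1, -5.8]
grip_width: 0.182
grip_force: 7.8
```

Force rises sharply, 8 N and then 16 N, so the keeper is at its end stop. I'll back off to centre on the peg, open, rise and look.

servo_tool(deltas=[[[0,0.02,0],[0,0,0],0.18],[[0,0,0],[0,0,0],0.35],[[0,0,0],[0,0,0],0.35],[[0,0,-0.08],[0,0,0],0.35],[[0,0,-0.1],[0,0,0],0.35],[[0,0,-0.15],[0,0,0],0.35],[[0,0,-0.15],[0,0,0],0.35],[[0,0,0],[0,0,0],0.35]])

```text
time_s: 14.1
eef_pos: [485.8, -35.0, 174.4]
ee_rot: [0.003, 0.713, 0.701, 0.001]
force: [0.5, -0.6, 0.3]
grip_width: 0.348
grip_force: 0.0
```

Run:
```python
from h import *
P,im=snap('w9'); print(P[1],rim()[0],P[2]['force']); c=cam('wrist',P)
h=cv2.cvtColor(im,cv2.COLOR_BGR2HSV); m=(((h[...,0]<4)|(h[...,0]>174))&(h[...,1]>180)&(h[...,2]>150)).astype(np.uint8)
n,l,s,ce=cv2.connectedComponentsWithStats(m)
for i in range(1,n):
    if s[i,4]>60: p=onz(c,*ce[i],90)[:2]; d=p-[487.8,-4.6]; print(s[i],p,np.degrees(np.arctan2(d[1],d[0])))
```

```text
[485.75274077 -34.9758333  174.43244634] 268.75 [ 0.51637653 -0.56356401  0.30806537]
[316 241  13  13 130] [487.2568821  -35.00891879] -91.02322136440688
```

View pics/w9.png

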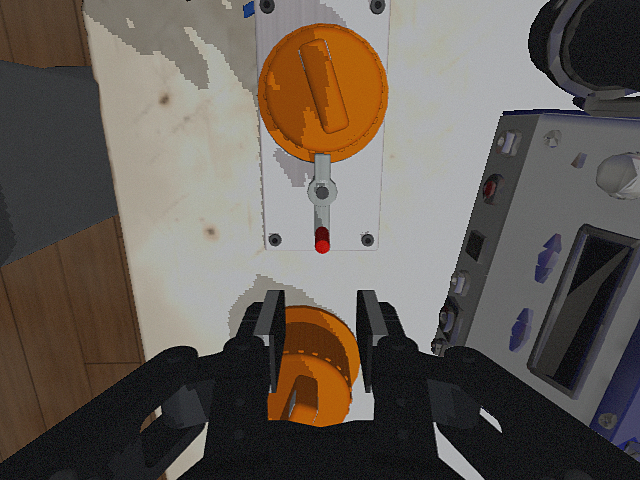

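Picture w9 shows the keeper straight over the cap's rim with the peg at (322,246), a keeper direction of -91.0° against the locked -91.2°. The rim reading changed, so I'll check whether that is the cap or a shadow or the arm in the way.

Run:
```python
from h import *
im=optics.capture('scene'); print([int(x) for x in rim(im)[1]]); cv2.imwrite('pics/s9.png',cv2.resize(im[205:300,250:420],(680,380),interpolation=cv2.INTER_CUBIC))
```

```text
[271, 271, 271, 272, 272, 272, 272, 272, 272, 269, 258, 253]
```

View pics/s9.png

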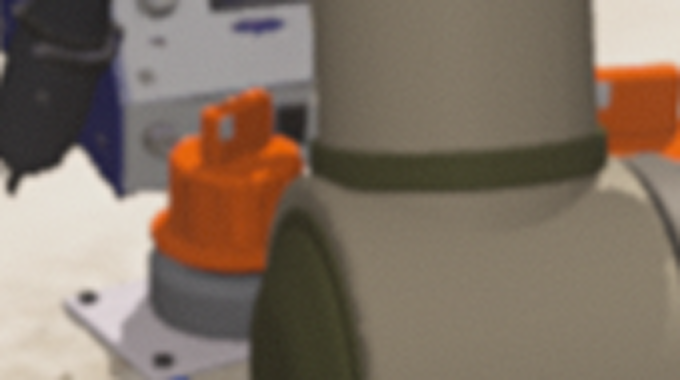

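The changed reading comes from the arm covering the right-hand columns. The visible rim is still at row 272, and the cap sits level and down on the pot.

```bash
python3 -c "
from rig import ctrl; print(ctrl.finish_job())"
```

```text
the job is handed in; nothing more can be done
None
```

I turned the cap back until it dropped into the thread start, then forwards to its stop, and swung the keeper in over the rim to its end stop; everything is released and the job is handed in at about 14 s of the 48 s, with no verdict shown.

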